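# Lay the heel mould on its back and latch it in its bed

## Robot

A 6-joint arm with a two-finger parallel gripper is mounted at the origin on a cart in front of the work surface, level with it; the furniture and walls round the work are solid. World frame = base frame: x ahead of the robot, y to its left, z up, the work surface at z = 0. Lengths are in m, angles in rad, forces in N, time in s.
With the tool pointing down it reaches from about 0.35 to 0.975 m from the base axis. Payload 4.9 kg.
Tool frame: the origin (TCP) lies at the very end of the fingers, on their centre line; the grasp point (between the pads) lies 19 mm behind it (ctrl.grasp_offset is the distance from the TCP to the grasp point, in m); z points along the fingers, y is the line along which they close (so a half turn about z gives the same grasp; the last joint's range is limited). The gripper opens to 85 mm and grips with 20 to 120 N. Pads are 22 mm wide; open, the fingers measure 114 mm over their backs; the gripper's body (76 mm by 85 mm) begins 54 mm behind the grasp point. The pads swing forward as they close: fully open they stand 13 mm farther back than shut.
Start: joints at [-1.436, 0.053, 1.613, -0, 1.476, -0.119], TCP at [0.157, -0.605, 0.231] pointing down, gripper open.
Joint ranges: [-3.01, 3.01], [-1.01, 2.22], [0.06, 2.58], [-1.02, 4.17], [0.09, 2.62], [-3.14, 3.14]. Speed limits (rad/s): [2.57, 2.57, 3.14, 3.14, 3.14, 3.14].

## Interface

Orientations are given as a rotation vector (axis times angle).
In Python, from station import ctrl, optics gives the robot as it stands.
- The arm moves only by the shell command python3 -m handwheel 'ROWS' [OPENING] [FORCE]. ROWS is JSON, a list of rows, each an object of numbers: "tx", "ty", "tz": the shift along the tool's x, y, z in mm; "roll": the turn about the tool's z in rad. A call has 1 to 12 rows; each row shifts and turns the commanded pose from where the row before left it, along the tool's axes as they then stand; what a row does not reach is not made up. A row lasts 1/12 s, in which the tool goes at most 41.7 mm and 7.16 degrees, less where a joint would pass 70% of its speed; a pose out of reach is approached as far as the arm can. A call with a gripper value outside its range is refused whole. OPENING is the finger opening in mm, from 0 to 85.4, set as the call begins (- or left out, the last holds). The fingers move at their own pace and stop on an object; FORCE is the grip in N (left out, the last holds). Time passes only in rows, so rows that do not move let the fingers close. It gives the time, the measured TCP pose, the force, the opening and the grip force at its end, in the units of the state.
- ctrl.get_obs(): the state, without advancing time (a new reading comes with each control period).
- optics.get_image(name): name is "side" or "top"; returns (picture, depth): 420x560x3 uint8, red, green, blue; 420x560 float32, m along the optical axis (not along the pixel's ray), 0 where there is no reading.
- optics.camera_params(name): a dict with "mtx" (3x3 intrinsics, pixels), "extrinsics" (4x4, takes a point from camera to world coordinates). Camera axes: x right, y down, z forward; pixel columns grow to the right and rows downward; lengths in m; the calibration is good to about 2 mm. A picture is of the moment at which its call begins. camera_params takes no time and is no camera call.
- ctrl.finish_job(): hands the job in; it is judged then, once.
The state is a dict: "t": time; "q": joint angles; "dq": joint speeds; "effort": joint torques, N m; "tool_pos": TCP position; "tool_rot": TCP orientation; "contact_force": force on the tool from outside, world axes, zero at the start; "wrist_torque": the same for the moment, N m; "opening": finger opening in m; "grip_force": force on a finger pad.
Only numpy, scipy, OpenCV 4.12 (cv2) and the standard library are available. Lean on these libraries where they do the work, as an engineer would, in place of code of your own. Each camera call takes 0.05 s, during which the arm holds its last target. There are 200 camera calls.

## Task

The aluminium heel mould stands on end on the bench. Tip it over onto its back, so that it lies on its wide back plate with the cavity facing up - do not lift it off the bench - then slide it, upper end first, into its bed and press it home against the sprung buffer of the end stop until the spring hook snaps shut behind it; the stop is clamped a little further in or out each time, so feel for it. Do not ram the bed (keep the push on it under 40 N), leave the two rubber heels and the sanding block alone, and let go.

Things in the scene. Friction and masses are not known exactly. Their poses are not given: they have to be found in the camera images.
- mould: Aluminium mould half, 0.75 kg, loose, standing on end at the start: 120 mm tall, 42 mm thick (own x), 76 mm wide (own y). Origin: centre of the end it stands on (its plain, flat foot end), on the bench; own z runs up its length. Lying right, own x points straight down and own z along the bench. The body proper is 60 mm wide (y = +-30 mm, x = -21 to 11 mm).
- mould_top (a point): Point on the mould's axis at the end that is uppermost at the start (own x = 0, y = 0, z = 120 mm); the end that goes into the bed first. 21 mm above the bench when the mould lies on its back.
- mould_back (a point): Centre of the mould's flat back face (own x = 21, y = 0, z = 60 mm): a plate 10 mm thick and 76 mm wide that stands out 8 mm as a flange on either side of the body along the whole length. Lying right, the flange is 0 to 10 mm above the bench; the body's side faces, 60 mm apart, stand above it from 10 to 42 mm and can be gripped.
- mould_cavity (a point): Centre of the front face (own x = -21, y = 0, z = 59 mm) with the open heel-shaped cavity, 40 x 46 mm, 18 mm deep. The ends of the face, z = 0 to 36 mm and 82 to 120 mm, are solid.
- bed: Grey slide-in bed fixed to the bench: two rails with steel keeper strips, no floor. Origin: on the bench, middle of the mouth; own x points into the bed, y to the left seen that way. Rails run x = 0 to 142 mm, inner faces y = +-41 mm; the strips, 13.5 to 18.5 mm high, reach in to y = +-33.5 mm, so the 10 mm flange gets under them only by sliding in.
- bed_far (a point): Point on the bench in the middle between the rails near their far end (bed frame x = 140 mm, y = 0). The stop unit, 60 mm wide and 40 mm high, is clamped between the rails ahead of it, its rigid face at x = 78 to 107 mm: set differently each time and not measured, to be found by feel. Its sprung buffer pin stands out 7 mm, 24 mm above the bench: 2 N at first touch, 8 N when pushed flush.
- bed_guide (a point): Front end of the 9 mm high guide that carries the -y rail's inner face (y = -41 mm) forward of the mouth to x = -82 mm in the bed's frame; a flare goes on from there to x = -112, y = -51 mm. On the +y side there is only a short flare, 13 mm high, from x = -15, y = 47 mm to the rail.
- catch (a joint): Swing, rad, of the steel spring hook (pivot on the stop unit, arm under 11 mm high, outside the +y rail). 0 = shut, bevelled nose across the way to y = 28 mm. The passing flange swings it out to 0.05 - 0.1; it snaps shut, under 0.015, and the push drops, when mould_top is 2 to 4 mm short of the rigid stop. Sliding takes 5 to 12 N, the last part up to 20 N.
- heel_block_a: Finished tan rubber heel, 54 x 55 x 17 mm, lying beside the work; origin: centre of its underside. Bystander.
- heel_block_b: Finished black rubber heel, 54 x 55 x 17 mm, lying beside the work; origin: centre of its underside. Bystander.
- sanding_block: Cork sanding block, 61 x 106 x 35 mm, lying beside the work; origin: centre of its underside. Bystander.

How it is judged:
By the outcome, as a careful person would: the job done as asked, in the order asked, and still so for the second after the job is handed in, with the robot touching nothing.
It also fails if it takes over 72 s, if anything falls off the work surface, if the arm or the gripper's body presses on something with over 40 N, if the wrist force passes 120 N, or if a joint passes its speed limit or range.

## Working session

There is one attempt and no reset: what is moved stays moved. The work goes in short steps, Python scripts to look and compute and a shell command to move; the robot and the scene stay as the last step left them, time stands still between calls to the robot, and variables do not carry over. Pictures are saved under pics/ and viewed, at most 10 in all, crops included, and the job is handed in when it is done.

```bash
mkdir -p pics; ls
python3 - <<'E'
from station import ctrl, optics
import cv2,numpy as np
o=ctrl.get_obs();print(o['t'],o['tool_pos'],o['tool_rot'],o['contact_force'],ctrl.grasp_offset)
for n in('top','side'):
    im,d=optics.get_image(n);p=optics.camera_params(n)
    np.savez(f'pics/{n}0.npz',im=im,d=d,K=p['mtx'],E=p['extrinsics'])
    cv2.imwrite(f'pics/{n}0.png',im[:,:,::-1]);print(n,p['mtx'].round(1).tolist(),p['extrinsics'].round(3).tolist())
E
```

```text
pics
0.0 [ 0.15683637 -0.60435556  0.23006795] [-3.11427157e+00 -3.97337400e-01 -2.93616566e-06] [-1.25151076  1.05684964 -0.02247569] 0.0187
top [[443.2, 0.0, 277.3], [0.0, 443.2, 203.9], [0.0, 0.0, 1.0]] [[-0.0, -0.989, 0.148, 0.361], [-1.0, -0.003, -0.023, -0.106], [0.023, -0.148, -0.989, 1.022], [0.0, 0.0, 0.0, 1.0]]
side [[546.8, 0.0, 276.1], [0.0, 546.8, 216.2], [0.0, 0.0, 1.0]] [[-0.881, -0.316, 0.353, 0.0], [-0.474, 0.581, -0.662, 0.824], [0.004, -0.751, -0.661, 1.048], [0.0, 0.0, 0.0, 1.0]]
```

View pics/top0.png

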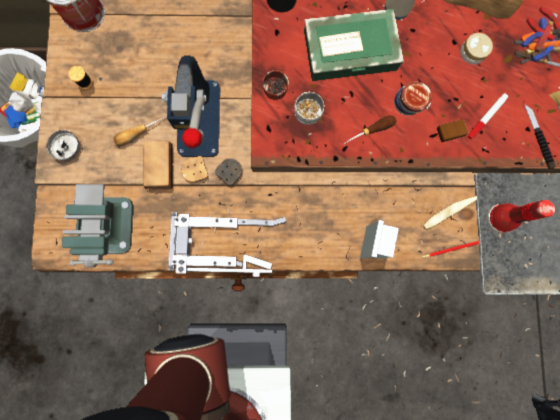

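View pics/side0.png

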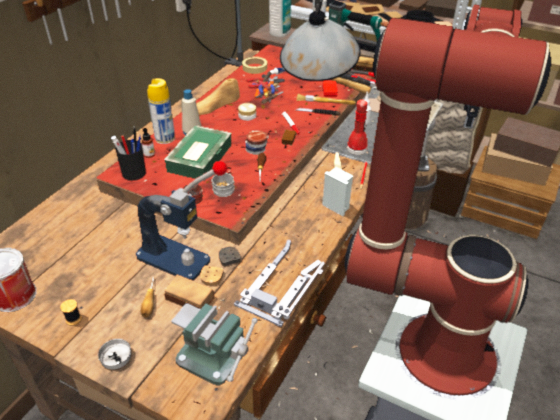

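```bash
cat > h.py <<'E'
import numpy as np,cv2
from station import ctrl,optics
def grab(n):
    im,d=optics.get_image(n);p=optics.camera_params(n);return im,d,p['mtx'],p['extrinsics']
def pts(d,K,E):
    v,u=np.mgrid[:d.shape[0],:d.shape[1]]
    c=np.stack([(u-K[0,2])*d/K[0,0],(v-K[1,2])*d/K[1,1],d],-1)
    return c@E[:3,:3].T+E[:3,3]
def ray(u,v,K,E,z):
    r=E[:3,:3]@np.linalg.solve(K,[u,v,1.]);s=(z-E[2,3])/r[2];return E[:3,3]+s*r
E
python3 - <<'E'
from h import *
T=np.load('pics/top0.npz');S=np.load('pics/side0.npz')
a=T['im'][195:285,150:420];a=cv2.resize(a,None,fx=2.9,fy=2.9,interpolation=cv2.INTER_CUBIC)
b=S['im'][150:330,225:365];b=cv2.resize(b,None,fx=1.8,fy=1.8,interpolation=cv2.INTER_CUBIC)
c=S['im'][155:225,315:365];c=cv2.resize(c,None,fx=4.5,fy=4.5,interpolation=cv2.INTER_CUBIC)
o=np.zeros((600,800,3),np.uint8);o[:a.shape[0],:a.shape[1]]=a;o[265:265+b.shape[0],:b.shape[1]]=b;o[265:265+c.shape[0],300:300+c.shape[1]]=c
cv2.imwrite('pics/z1.png',o[:,:,::-1])
P=pts(T['d'],T['K'],T['E']);z=P[...,2]
m=((z>.09)&(z<.15)).astype(np.uint8);m[:,:355]=0;m[:,410:]=0;m[270:]=0;m[:210]=0
q=P[m>0];print('mould top',q.mean(0),len(q));r=cv2.minAreaRect((q[:,:2]*1000).astype(np.float32));print(r,cv2.boxPoints(r))
for v in range(200,285,4):print(v,(z[v,160:300:5]*1000).astype(int))
E
```

```text
mould top [ 0.42326088 -0.34410465  0.11760354] 775
((423.65838623046875, -347.5827941894531), (42.64733123779297, 76.11228942871094), 76.7225112915039) [[ 381.72217 -359.5962 ]
 [ 455.79993 -377.07672]
 [ 465.5946  -335.5694 ]
 [ 391.51685 -318.08887]]
200 [ 1  0 -3  0  2  0  3 -3 -1 -1  0 -2 -1  0  1 -2  0  1  1 -1  5  0  1  2
  1  1  0  4]
204 [-3  1  1 -1  0  0  0 -1 -1  4  2  1  0  4  0 -3  0  1  0  0  0  1 -1  1
 -1  0 -1  0]
208 [-1 -2  0 -1  0 -1  3  6 -1 -1  1 -3  0  1  0  2 -1  0  0 -2  1  1  3  3
  1 -1  3 -1]
212 [   0   -2    1    8   -2    0    0    0    0    2 1022    4    3    1
    5    0    0    0    2   -1    0   -2    2    0    0    0    0    0]
216 [ 0  3  0 22 23 21  4  0  1  0  3  2  0  3 -1  2  0 -1  0  2 -1  1  0  1
  0  0 -1  0]
220 [-1  0  0 18 26 28 19 20 17 19 16 19 17 18 23 21 12  8 16 10  9  7 11  9
 12  7  0  1]
224 [-5  1  3 16 24 26 19 20 18 21 20 20 22 15 18 18  0  2  5 13  9  9 10  2
  2  0  2 -2]
228 [ 2  0  1  8 39 42 12 -1  1 -1  2  3  0  1  0  1  0  0 -2  0  2 -2 -1  3
  0  0 -1  4]
232 [ 1  0  0  8 44 42 10  3 -2  0  0  2 -1  0 -1  0  0  3  0 
[... 707 characters left out ...]
21 20 16 19 13  9 -8 -5  8  9 10 -5
 -1 -2 -3 -3]
268 [ -9  -8  14  -6  23  26   7   9  10   8   9  10   8  -7 -10 -11 -15  10
 -13 -10 -11 -13   7  -8  -9  -2  -5  -3]
272 [-59 -57 -60 -56  22  24 -58 -61 -57 -57 -60 -55 -56 -58 -56 -54 -57 -56
 -55  14 -59 -55 -61 -56 -59 -59 -60 -57]
276 [-59 -59 -58 -58 -56 -57 -58 -60 -58 -61 -59 -57 -55 -54 -54 -58 -61 -59
 -58 -55 -54 -58 -57 -55 -59 -58 -58 -58]
280 [-733 -736 -727 -734 -736 -724 -731 -734 -744 -730 -732 -730 -738 -726
 -737 -112 -107 -733 -732 -733 -736 -738 -739 -732 -729 -732 -730 -732]
284 [-735 -726 -730 -733 -734 -729 -735 -734 -731 -730 -725 -737 -730 -734
 -733 -107 -105 -735 -737 -736 -727 -738 -734 -733 -735 -728 -738 -728]
```

View pics/z1.png

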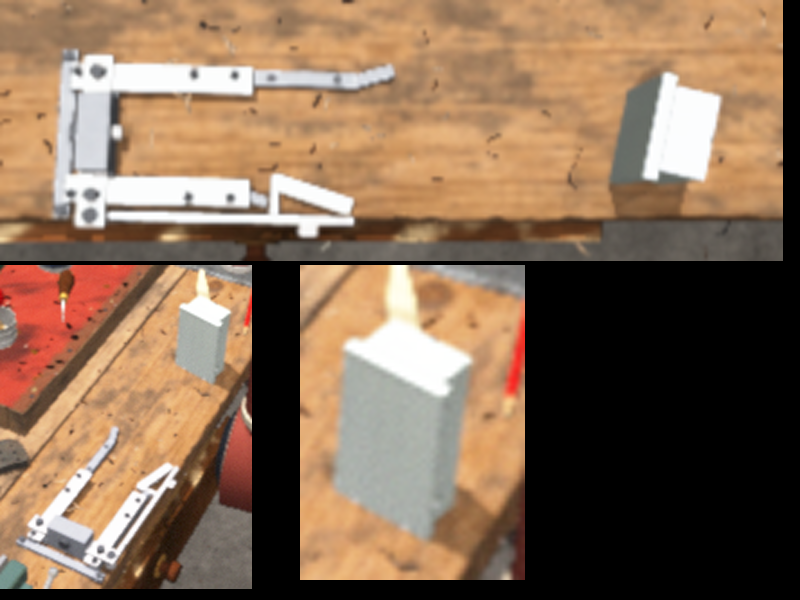

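Run:
```python
from h import *
T=np.load('pics/top0.npz');im,K,E=T['im'],T['K'],T['E'];P=pts(T['d'],K,E);z=P[...,2]
g=im.min(2)
m=(g>185).astype(np.uint8);w=m.copy();w[:,:355]=0;w[:,405:]=0;w[:210]=0;w[265:]=0
n,l,s,c=cv2.connectedComponentsWithStats(w);k=1+s[1:,4].argmax();print(s[k])
ys,xs=np.nonzero(l==k);q=np.array([ray(u,v,K,E,.12)[:2] for u,v in zip(xs,ys)])*1000
r=cv2.minAreaRect(q.astype(np.float32));print(r,cv2.boxPoints(r).round(1).tolist())
# plate left edge & body right edge: subpixel half-crossing per row
for side in(0,1):
  L=[]
  for v in range(s[k][1]+5,s[k][1]+s[k][3]-4):
    x=xs[ys==v];u0=x.min() if side==0 else x.max()
    L.append(ray(u0+(-.5 if side==0 else .5),v,K,E,.12)[:2]*1000)
  L=np.array(L);f=cv2.fitLine(L.astype(np.float32),cv2.DIST_HUBER,0,.01,.01).ravel();print('edge',side,f,np.degrees(np.arctan2(f[1],f[0])))
# bed
for a,b in((214,230),(251,268)):
  w=((z>.013)&(z<.026)&(g>150)).astype(np.uint8);o=np.zeros_like(w);o[a:b,192:240]=w[a:b,192:240]
  n,l,s,c=cv2.connectedComponentsWithStats(o);k=1+s[1:,4].argmax();ys,xs=np.nonzero(l==k)
  q=np.array([ray(u,v,K,E,.0185)[:2] for u,v in zip(xs,ys)])*1000
  r=cv2.minAreaRect(q.astype(np.float32));print('rail',s[k],r,cv2.boxPoints(r).round(1).tolist())
  for fn in(min,max):
    L=np.array([ray(u,fn(ys[xs==u])+(.5 if fn is max else -.5),K,E,.0185)[:2] for u in range(s[k][0]+3,s[k][0]+s[k][2]-4)])*1000
    f=cv2.fitLine(L.astype(np.float32),cv2.DIST_HUBER,0,.01,.01).ravel();print(' ',f,f[2]-f[0]/f[1]*(f[3]-0))
# stop front-face columns at z~.04, rows 230-250
for v in(232,246):print([(u,int(z[v,u]*1000),int(g[v,u])) for u in range(170,200)])
for u in(186,189,190,192):print(u,ray(u,240,K,E,.04))
```

```text
[372 220  26  37 673]
((422.7958068847656, -347.57061767578125), (43.33482360839844, 76.06709289550781), 76.42562103271484) [[380.70001220703125, -359.70001220703125], [454.70001220703125, -377.6000061035156], [464.8999938964844, -335.3999938964844], [390.8999938964844, -317.6000061035156]]
edge 0 [ 9.7067136e-01 -2.4041043e-01  4.2388898e+02 -3.2559100e+02] -13.910765
edge 1 [ 9.7645295e-01 -2.1573056e-01  4.2270929e+02 -3.6959183e+02] -12.458391
rail [192 217  46  10 403] ((470.7191162109375, 13.097465515136719), (20.538532257080078, 102.12672424316406), 0.13089781999588013) [[460.29998779296875, 64.0999984741211], [460.6000061035156, -38.0], [481.1000061035156, -37.900001525878906], [480.8999938964844, 64.19999694824219]]
  [3.4877811e-02 9.9939156e-01 4.8130234e+02 1.4713089e+01] 480.78888
  [3.3837251e-02 9.9942738e-01 4.6066559e+02 1.8015469e+01] 460.05563
rail [192 256  48  10 403] ((382.9031677246094, 9.000572204589844), (20.019821166992188, 105.36622619628906), 0.013310179114341736) [[372.8999938964844, 61.70000076293945], [372.8999938964844, -43.70000076293945], [392.899993
[... 592 characters left out ...]
07), (195, 3, 107), (196, 0, 107), (197, -2, 105), (198, 0, 105), (199, 1, 104)]
[(170, 7, 219), (171, 8, 219), (172, 11, 219), (173, 11, 215), (174, 12, 186), (175, 6, 137), (176, 43, 206), (177, 40, 214), (178, 45, 214), (179, 41, 214), (180, 39, 214), (181, 41, 214), (182, 39, 215), (183, 39, 217), (184, 42, 217), (185, 41, 217), (186, 41, 196), (187, 41, 107), (188, 28, 62), (189, 18, 59), (190, -1, 58), (191, 3, 61), (192, 0, 63), (193, 1, 68), (194, -1, 89), (195, 2, 115), (196, 0, 117), (197, 1, 116), (198, -1, 116), (199, 4, 118)]
186 [0.42720806 0.07226062 0.04      ]
189 [0.42721821 0.06567761 0.04      ]
190 [0.42722159 0.06348281 0.04      ]
192 [0.42722836 0.05909251 0.04      ]
```

```bash
python3 -m handwheel '[{"roll":-0.1207},{"roll":-0.1207},{"roll":-0.1207},{"roll":-0.1207},{"roll":-0.1207},{"roll":-0.1207},{"roll":-0.1207},{"roll":-0.1207},{"roll":-0.1207},{}]' 85
python3 -m handwheel '[{"tx":24.7,"ty":16.7},{"tx":24.7,"ty":16.7},{"tx":24.7,"ty":16.7},{"tx":24.7,"ty":16.7},{"tx":24.7,"ty":16.7},{"tx":24.7,"ty":16.7},{"tx":24.7,"ty":16.7},{"tx":24.7,"ty":16.7},{"tx":24.7,"ty":16.7},{"tx":24.7,"ty":16.7},{"tx":24.7,"ty":16.7},{"tx":24.7,"ty":16.7}]'
cat > st.py <<'E'
from h import *
from scipy.spatial.transform import Rotation as R
o=ctrl.get_obs();M=R.from_rotvec(o['tool_rot']).as_matrix()
print('t',round(o['t'],2),'pos',(np.array(o['tool_pos'])*1000).round(1),'tx',M[:,0].round(3),'ty',M[:,1].round(3),'F',np.round(o['contact_force'],1),'open',round(o['opening']*1000,1),'grip',round(o['grip_force'],1))
E
python3 st.py
```

```text
t 0.1 pos [ 156.8 -604.4  230.2] tx [0.968 0.251 0.   ] ty [ 0.251 -0.968 -0.002] F [-0.5  0.1  0.5] open 85.2 grip 0.0$[0]: bad value
$[0]: bad value
```

```bash
python3 -m handwheel '[{"tx":0,"ty":0,"tz":0,"roll":-0.12},{"tx":0,"ty":0,"tz":0,"roll":-0.12}]' 85
```

```text
t: 0.27
tool_pos: [0.1569, -0.6046, 0.2305]
tool_rot: [-3.043, -0.776, -0.0]
contact_force: [0.8, 0.3, -0.4]
opening: 0.0851
grip_force: 0.0
```

```bash
python3 -m handwheel '[{"tx":0,"ty":0,"tz":0,"roll":-0.121},{"tx":0,"ty":0,"tz":0,"roll":-0.121},{"tx":0,"ty":0,"tz":0,"roll":-0.121},{"tx":0,"ty":0,"tz":0,"roll":-0.121},{"tx":0,"ty":0,"tz":0,"roll":-0.121},{"tx":0,"ty":0,"tz":0,"roll":-0.121},{"tx":0,"ty":0,"tz":0,"roll":-0.121}]' 
python3 -m handwheel '[{"tx":24.7,"ty":16.7,"tz":0,"roll":0},{"tx":24.7,"ty":16.7,"tz":0,"roll":0},{"tx":24.7,"ty":16.7,"tz":0,"roll":0},{"tx":24.7,"ty":16.7,"tz":0,"roll":0},{"tx":24.7,"ty":16.7,"tz":0,"roll":0},{"tx":24.7,"ty":16.7,"tz":0,"roll":0},{"tx":24.7,"ty":16.7,"tz":0,"roll":0},{"tx":24.7,"ty":16.7,"tz":0,"roll":0},{"tx":24.7,"ty":16.7,"tz":0,"roll":0},{"tx":24.7,"ty":16.7,"tz":0,"roll":0},{"tx":24.7,"ty":16.7,"tz":0,"roll":0},{"tx":24.7,"ty":16.7,"tz":0,"roll":0}]' >/dev/null
python3 st.py
```

```text
t: 0.85
tool_pos: [0.1569, -0.6046, 0.2306]
tool_rot: [-2.455, -1.958, -0.001]
contact_force: [0.6, 0.3, 0.4]
opening: 0.0852
grip_force: 0.0
t 1.85 pos [ 420.3 -360.7  230.8] tx [0.228 0.974 0.   ] ty [ 0.974 -0.228 -0.001] F [ 0.2 -0.2 -0.5] open 85.1 grip 0.0
```

```bash
python3 -m handwheel '[{"tx":0,"ty":0,"tz":30,"roll":0},{"tx":0,"ty":0,"tz":30,"roll":0},{"tx":0,"ty":0,"tz":30,"roll":0},{"tx":0,"ty":0,"tz":30,"roll":0},{"tx":0,"ty":0,"tz":20,"roll":0},{"tx":0,"ty":0,"tz":16,"roll":0},{"tx":0,"ty":0,"tz":0,"roll":0}]'
python3 -m handwheel '[{"tx":0,"ty":0,"tz":0,"roll":0},{"tx":0,"ty":0,"tz":0,"roll":0},{"tx":0,"ty":0,"tz":0,"roll":0},{"tx":0,"ty":0,"tz":0,"roll":0},{"tx":0,"ty":0,"tz":0,"roll":0},{"tx":0,"ty":0,"tz":0,"roll":0}]' 52 20
python3 - <<'E'
from h import *
im,d,K,E=grab('top');s,_,K2,E2=grab('side')
o=np.zeros((600,800,3),np.uint8);a=cv2.resize(im[180:290,300:460],None,fx=3.6,fy=3.6)[:,:400];b=cv2.resize(s[100:240,280:400],None,fx=3.3,fy=3.3)
o[:a.shape[0],:a.shape[1]]=a;o[:b.shape[0],400:400+b.shape[1]]=b[:, :400];cv2.imwrite('pics/g1.png',o[:,:,::-1])
E
python3 st.py
```

```text
t: 2.43
tool_pos: [0.4171, -0.3592, 0.0703]
tool_rot: [-2.455, -1.946, 0.001]
contact_force: [0.2, 0.3, -0.1]
opening: 0.0851
grip_force: 0.0
t: 2.93
tool_pos: [0.4205, -0.3631, 0.0769]
tool_rot: [2.459, 1.95, 0.0]
contact_force: [0.8, -2.0, 2.0]
opening: 0.0602
grip_force: 25.8
t 3.03 pos [ 420.5 -363.1   76.9] tx [ 0.228  0.974 -0.002] ty [ 0.974 -0.228  0.003] F [ 1.3 -1.3  3.7] open 59.7 grip 26.0
```

View pics/g1.png

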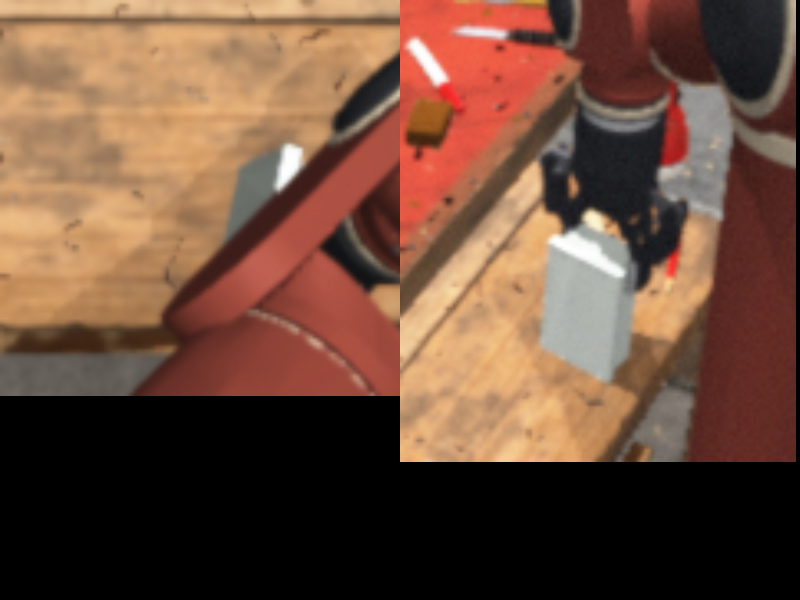

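```bash
python3 -m handwheel '[{"tx":6,"ty":0,"tz":-1.5,"roll":0},{"tx":6,"ty":0,"tz":-1.3,"roll":0},{"tx":6,"ty":0,"tz":-0.8,"roll":0},{"tx":6,"ty":0,"tz":-0.5,"roll":0},{"tx":6,"ty":0,"tz":-0.3,"roll":0},{"tx":6,"ty":0,"tz":0,"roll":0},{"tx":0,"ty":0,"tz":0,"roll":0}]'
python3 st.py
python3 - <<'E'
from h import *
s,_,K2,E2=grab('side')
cv2.imwrite('pics/g2.png',cv2.resize(s[100:240,260:400],None,fx=3.3,fy=3.3)[:,:,::-1])
E
```

```text
t: 3.62
tool_pos: [0.4277, -0.3251, 0.0789]
tool_rot: [-2.459, -1.952, -0.0]
contact_force: [1.0, 0.5, -5.5]
opening: 0.06
grip_force: 24.9
t 3.62 pos [ 427.7 -325.1   78.9] tx [0.227 0.974 0.002] ty [ 0.974 -0.227 -0.001] F [ 1.   0.5 -5.5] open 60.0 grip 24.9
```

View pics/g2.png

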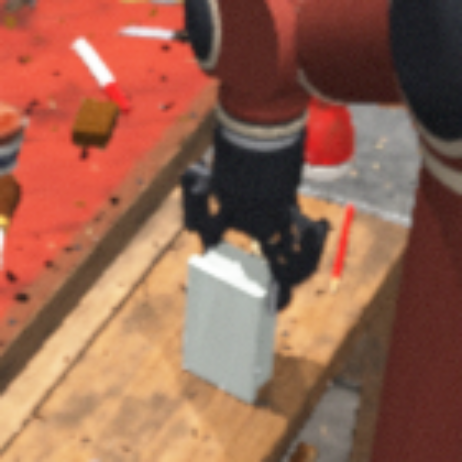

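```bash
python3 -m handwheel '[{"tx":0,"ty":0,"tz":0,"roll":0},{"tx":0,"ty":0,"tz":0,"roll":0},{"tx":0,"ty":0,"tz":0,"roll":0}]' 59.6 20; python3 st.py;python3 -m handwheel '[{"tx":0,"ty":0,"tz":0,"roll":0},{"tx":0,"ty":0,"tz":0,"roll":0},{"tx":0,"ty":0,"tz":0,"roll":0}]' 60 20; python3 st.py
```

```text
t: 3.92
tool_pos: [0.4278, -0.3273, 0.0798]
tool_rot: [2.462, 1.951, -0.0]
contact_force: [-0.3, 0.1, -6.0]
opening: 0.0597
grip_force: 24.9
t 3.92 pos [ 427.8 -327.3   79.8] tx [ 0.228  0.974 -0.   ] ty [ 0.974 -0.228  0.   ] F [-0.3  0.1 -6. ] open 59.7 grip 24.9
t: 4.17
tool_pos: [0.428, -0.3276, 0.0805]
tool_rot: [2.461, 1.951, -0.0]
contact_force: [-0.9, -0.3, -1.1]
opening: 0.0597
grip_force: 2.5
t 4.17 pos [ 428.  -327.6   80.5] tx [ 0.228  0.974 -0.001] ty [ 0.974 -0.228  0.001] F [-0.9 -0.3 -1.1] open 59.7 grip 2.5
```

```bash
cat > tilt.py <<'E'
from h import *
im,d,K,E=grab('side');P=pts(d,K,E);f=im.astype(int)
m=(P[...,0]>.36)&(P[...,0]<.53)&(P[...,1]>-.38)&(P[...,1]<-.12)&(P[...,2]>.008)&(P[...,2]<.125)&(np.ptp(f,axis=2)<28)&(f.min(2)>110)&(d>0)
q=P[m];c=np.median(q,0)
for i in range(6):
    n=np.linalg.svd(q-c,full_matrices=False)[2][2];r=(q-c)@n
    k=abs(r)<max(.003,.8*np.percentile(abs(r),80));c2=q[k].mean(0);c=c2
    if i<5:n=np.linalg.svd(q[k]-c,full_matrices=False)[2][2];q=q[abs((q-c)@n)<.006]
n*=np.sign(n[1]) ;print('N',len(q),'c',(c*1000).round(),'n',n.round(3),'tilt',np.degrees(np.arcsin(-n[2])).round(1),'lo',(q.min(0)*1000).round(),'hi',(q.max(0)*1000).round())
E
python3 tilt.py
python3 -m handwheel '[{"tx":6,"ty":0,"tz":-1.5,"roll":0},{"tx":6,"ty":0,"tz":-1.3,"roll":0},{"tx":6,"ty":0,"tz":-0.8,"roll":0},{"tx":0,"ty":0,"tz":0,"roll":0}]';python3 tilt.py;python3 st.py
```

```text
N 347 c [ 435. -296.   67.] n [0.    0.993 0.116] tilt -6.7 lo [ 395. -309.    8.] hi [ 469. -285.  125.]
t: 4.55
tool_pos: [0.4325, -0.3086, 0.0842]
tool_rot: [2.46, 1.953, 0.0]
contact_force: [-1.6, -0.4, 1.7]
opening: 0.0601
grip_force: 3.5
N 239 c [ 435. -284.   77.] n [-0.215  0.977  0.005] tilt -0.3 lo [ 397. -297.    8.] hi [ 471. -275.  125.]
t 4.6 pos [ 432.5 -309.    84.2] tx [ 0.227  0.974 -0.   ] ty [ 0.974 -0.227  0.001] F [-2.2  0.2  2.2] open 60.1 grip 3.7
```

```bash
cat > look.py <<'E'
from h import *
import sys
im,d,K,E=grab('side')
a=cv2.resize(im[100:250,230:400],None,fx=4,fy=4,interpolation=cv2.INTER_CUBIC)
cv2.imwrite('pics/%s.png'%sys.argv[1],a[:,:,::-1])
E
python3 look.py g3
```

```text
(no output)
```

View pics/g3.png

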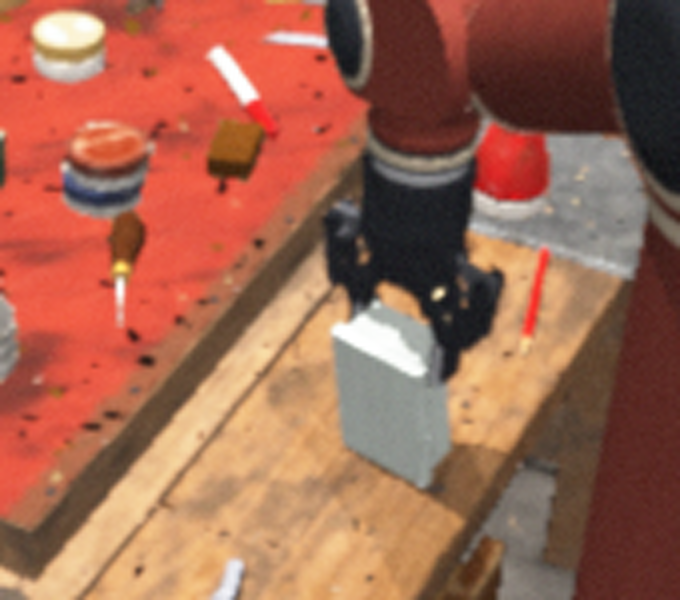

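```bash
cat > cor.py <<'E'
from h import *
import sys
p=optics.camera_params('side');K,E=p['mtx'],p['extrinsics']
v=np.array(sys.argv[1:9],float).reshape(4,2)/4+[230,100]  # bl br tl tr
n=np.array([.228,.974,0])
for b,t in((v[0],v[2]),(v[1],v[3])):
    B=ray(*b,K,E,0);
    zs=np.linspace(0.01,.13,600);T=np.array([ray(*t,K,E,z) for z in zs])
    i=abs(np.linalg.norm(T-B,axis=1)-.12)[150 if 1 else 0:].argmin()+150;D=T[i]-B
    print('B',(B*1000).round(),'T',(T[i]*1000).round(),'tilt',np.degrees(np.arctan2(D@n,D[2])).round(1),'|',np.linalg.norm(D).round(3))
E
python3 cor.py 345 448 425 487 335 330 440 375
```

```text
B [ 466. -300.    0.] T [ 473. -282.  119.] tilt 8.8 | 0.12
B [ 398. -288.    0.] T [ 389. -272.  119.] tilt 6.9 | 0.12
```

```bash
python3 -m handwheel '[{"tx":5,"ty":0,"tz":-0.7,"roll":0},{"tx":5,"ty":0,"tz":-0.4,"roll":0},{"tx":5,"ty":0,"tz":-0.1,"roll":0},{"tx":5,"ty":0,"tz":0,"roll":0},{"tx":0,"ty":0,"tz":0,"roll":0}]';python3 st.py; python3 tilt.py; python3 look.py g4
```

```text
t: 5.07
tool_pos: [0.4369, -0.2887, 0.0842]
tool_rot: [-2.461, -1.952, -0.002]
contact_force: [0.1, 0.9, 0.0]
opening: 0.06
grip_force: 0.6
t 5.07 pos [ 436.9 -288.7   84.2] tx [0.227 0.974 0.001] ty [ 0.974 -0.227  0.   ] F [0.1 0.9 0. ] open 60.0 grip 0.6
N 191 c [ 435. -269.   84.] n [-0.303  0.942 -0.142] tilt 8.2 lo [ 397. -296.    8.] hi [ 472. -254.  124.]
```

View pics/g4.png

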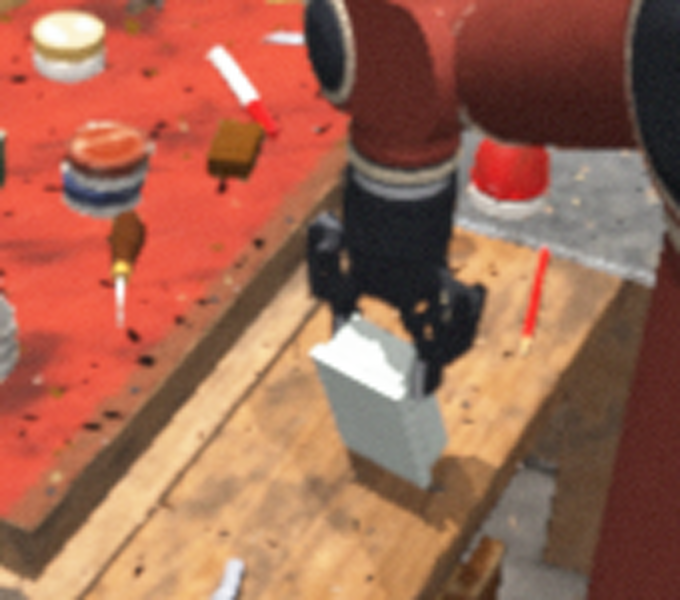

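```bash
python3 -m handwheel '[{"tx":0,"ty":0,"tz":0,"roll":0},{"tx":0,"ty":0,"tz":0,"roll":0}]' 59.8 20; python3 -m handwheel '[{"tx":6,"ty":0,"tz":0.2,"roll":0},{"tx":6,"ty":0,"tz":0.8,"roll":0},{"tx":6,"ty":0,"tz":1.2,"roll":0},{"tx":6,"ty":0,"tz":1.5,"roll":0},{"tx":6,"ty":0,"tz":2,"roll":0},{"tx":0,"ty":0,"tz":0,"roll":0}]';python3 st.py; python3 tilt.py
```

```text
t: 5.33
tool_pos: [0.4366, -0.2899, 0.0843]
tool_rot: [-2.462, -1.951, -0.001]
contact_force: [-0.3, 0.4, -0.1]
opening: 0.0597
grip_force: 7.1
t: 5.83
tool_pos: [0.4436, -0.2592, 0.0784]
tool_rot: [-2.46, -1.952, -0.002]
contact_force: [1.7, 1.8, -1.8]
opening: 0.0599
grip_force: 7.1
t 5.83 pos [ 443.6 -259.2   78.4] tx [0.227 0.974 0.001] ty [ 0.974 -0.227 -0.   ] F [ 1.7  1.8 -1.8] open 59.9 grip 7.1
N 142 c [ 424. -248.   70.] n [-0.871  0.46   0.17 ] tilt -9.8 lo [ 398. -288.    8.] hi [ 477. -124.  121.]
```

```bash
python3 -m handwheel '[{"tx":5.7,"ty":0,"tz":2.6,"roll":0},{"tx":5.5,"ty":0,"tz":2.8,"roll":0},{"tx":5.4,"ty":0,"tz":3,"roll":0},{"tx":5.2,"ty":0,"tz":3.3,"roll":0},{"tx":5,"ty":0,"tz":3.7,"roll":0},{"tx":4.8,"ty":0,"tz":4,"roll":0},{"tx":0,"ty":0,"tz":0,"roll":0}]';python3 st.py; python3 -m handwheel '[{"tx":4.5,"ty":0,"tz":4.2,"roll":0},{"tx":4.3,"ty":0,"tz":4.4,"roll":0},{"tx":4.1,"ty":0,"tz":4.6,"roll":0},{"tx":0,"ty":0,"tz":0,"roll":0}]';python3 st.py; python3 look.py g5
```

```text
t: 6.47
tool_pos: [0.4505, -0.2286, 0.0582]
tool_rot: [-2.46, -1.952, -0.001]
contact_force: [1.4, 2.5, -1.3]
opening: 0.0597
grip_force: 7.2
t 6.47 pos [ 450.5 -228.6   58.2] tx [0.227 0.974 0.002] ty [ 0.974 -0.227 -0.001] F [ 1.4  2.5 -1.3] open 59.7 grip 7.2
t: 6.8
tool_pos: [0.4529, -0.2163, 0.0446]
tool_rot: [-2.46, -1.952, 0.0]
contact_force: [1.7, 1.3, -3.1]
opening: 0.0602
grip_force: 7.3
t 6.8 pos [ 452.9 -216.3   44.6] tx [0.227 0.974 0.001] ty [ 0.974 -0.227 -0.002] F [ 1.7  1.3 -3.1] open 60.2 grip 7.3
```

View pics/g5.png

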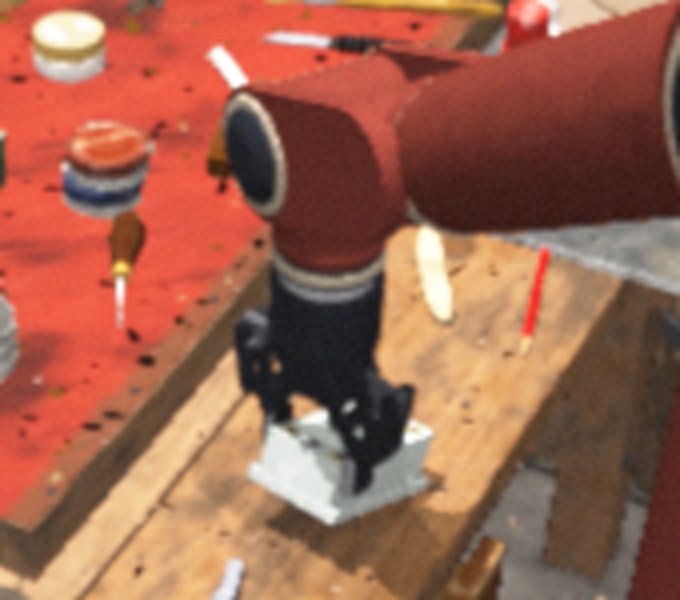

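```bash
python3 -m handwheel '[{"tx":3.7,"ty":0,"tz":5,"roll":0},{"tx":3.5,"ty":0,"tz":5,"roll":0},{"tx":3.2,"ty":0,"tz":5.2,"roll":0},{"tx":2.7,"ty":0,"tz":5.3,"roll":0},{"tx":2.4,"ty":0,"tz":5.3,"roll":0},{"tx":1.5,"ty":0,"tz":3,"roll":0},{"tx":0,"ty":0,"tz":0,"roll":0}]';python3 st.py
```

```text
t: 7.43
tool_pos: [0.4569, -0.2005, 0.0163]
tool_rot: [-2.46, -1.952, 0.001]
contact_force: [0.3, -0.6, -5.3]
opening: 0.0596
grip_force: 6.3
t 7.43 pos [ 456.9 -200.5   16.3] tx [0.227 0.974 0.   ] ty [ 0.974 -0.227 -0.001] F [ 0.3 -0.6 -5.3] open 59.6 grip 6.3
```

```bash
python3 -m handwheel '[{"tx":0.5,"ty":0,"tz":1.5,"roll":0},{"tx":0.5,"ty":0,"tz":1.5,"roll":0},{"tx":0,"ty":0,"tz":0,"roll":0}]'; python3 -m handwheel '[{"tx":0,"ty":0,"tz":0,"roll":0},{"tx":0,"ty":0,"tz":0,"roll":0},{"tx":0,"ty":0,"tz":0,"roll":0},{"tx":0,"ty":0,"tz":-20,"roll":0},{"tx":0,"ty":0,"tz":-40,"roll":0},{"tx":-10,"ty":0,"tz":-40,"roll":0},{"tx":-25,"ty":0,"tz":-10,"roll":0},{"tx":-20,"ty":0,"tz":0,"roll":0}]' 78 20; python3 st.py;python3 look.py g6
```

```text
t: 7.68
tool_pos: [0.4575, -0.1998, 0.0142]
tool_rot: [-2.462, -1.951, 0.0]
contact_force: [-0.6, 0.8, -3.3]
opening: 0.0601
grip_force: 6.4
t: 8.35
tool_pos: [0.448, -0.2565, 0.1309]
tool_rot: [2.452, 1.946, 0.004]
contact_force: [0.0, 0.3, 0.1]
opening: 0.0781
grip_force: 0.0
t 8.35 pos [ 448.  -256.5  130.9] tx [ 0.227  0.974 -0.005] ty [ 0.974 -0.227  0.01 ] F [0.  0.3 0.1] open 78.1 grip 0.0
```

View pics/g6.png

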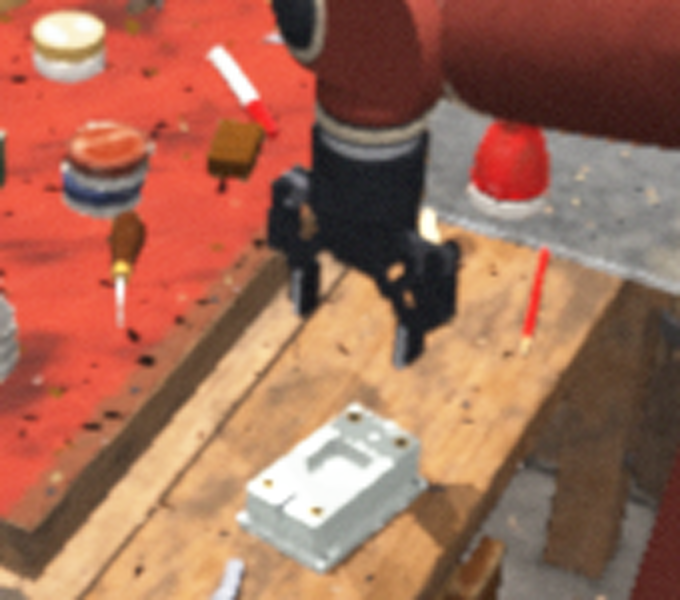

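```bash
cat > mp.py <<'E'
from h import *
def quad(n,thr,box,z):
    im,d,K,E=grab(n);f=im.astype(int)
    P=pts(d,K,E);m=((f.min(2)>thr)&(np.ptp(f,axis=2)<30)&(P[...,0]>box[0])&(P[...,0]<box[1])&(P[...,1]>box[2])&(P[...,1]<box[3])&(P[...,2]>.030)&(P[...,2]<.056)).astype(np.uint8)
    m=cv2.morphologyEx(m,cv2.MORPH_CLOSE,np.ones((3,3)))
    k,l,s,c=cv2.connectedComponentsWithStats(m);i=1+s[1:,4].argmax();ys,xs=np.nonzero(l==i)
    q=np.array([ray(u,v,K,E,z)[:2] for u,v in zip(xs,ys)])*1000
    r=cv2.minAreaRect(q.astype(np.float32));print(n,s[i],r,cv2.boxPoints(r).round(1).tolist())
for n in('side','top'):quad(n,165,(.36,.52,-.36,-.12),.042)
E
python3 mp.py
```

```text
side [292 202  40  33 543] ((447.99169921875, -231.3704071044922), (130.86831665039062, 62.000465393066406), 78.0492935180664) [[404.1000061035156, -289.0], [464.79998779296875, -301.79998779296875], [491.8999938964844, -173.8000030517578], [431.20001220703125, -160.89999389648438]]
top [297 212  21  27 239] ((457.7540283203125, -194.41665649414062), (33.63988494873047, 60.34278869628906), 76.82998657226562) [[424.5, -203.89999389648438], [483.29998779296875, -217.6999969482422], [491.0, -184.89999389648438], [432.20001220703125, -171.1999969482422]]
```

```bash
python3 -m handwheel '[{"tx":-13,"ty":-2.4,"tz":0,"roll":0},{"tx":-13,"ty":-2.4,"tz":0,"roll":0},{"tx":0,"ty":0,"tz":30,"roll":0},{"tx":0,"ty":0,"tz":30,"roll":0},{"tx":0,"ty":0,"tz":20,"roll":0},{"tx":0,"ty":0,"tz":10,"roll":0},{"tx":0,"ty":0,"tz":0,"roll":0},{"tx":0,"ty":0,"tz":0,"roll":0},{"tx":0,"ty":0,"tz":0,"roll":0}]' >/dev/null;python3 st.py
```

```text
t 9.25 pos [ 435.5 -278.5   36. ] tx [ 0.228  0.974 -0.001] ty [ 0.974 -0.228  0.002] F [-0.2  0.2  0.7] open 77.6 grip 0.0
```

```bash
python3 -m handwheel '[{"tx":-2.3,"ty":2.4,"tz":8,"roll":0},{"tx":0,"ty":0,"tz":7,"roll":0},{"tx":0,"ty":0,"tz":0,"roll":0}]' >/dev/null;python3 -m handwheel '[{"tx":0,"ty":0,"tz":0,"roll":0},{"tx":0,"ty":0,"tz":0,"roll":0},{"tx":0,"ty":0,"tz":0,"roll":0},{"tx":0,"ty":0,"tz":0,"roll":0},{"tx":0,"ty":0,"tz":0,"roll":0}]' 52 45 >/dev/null;python3 st.py
python3 -m handwheel '[{"tx":0,"ty":0,"tz":0,"roll":-0.049},{"tx":0,"ty":0,"tz":0,"roll":-0.049},{"tx":0,"ty":0,"tz":0,"roll":-0.049},{"tx":0,"ty":0,"tz":0,"roll":-0.049},{"tx":0,"ty":0,"tz":0,"roll":0},{"tx":0,"ty":0,"tz":0,"roll":0}]' >/dev/null;python3 st.py;python3 mp.py
```

```text
t 9.92 pos [ 436.8 -280.9   20. ] tx [ 0.228  0.974 -0.001] ty [ 0.974 -0.228  0.002] F [ 3.3 -0.9  0.9] open 58.9 grip 51.6
t 10.42 pos [ 436.6 -280.7   20. ] tx [ 0.035  0.999 -0.   ] ty [ 0.999 -0.035  0.001] F [1.4 1.5 3.5] open 58.8 grip 51.8
side [297 204  34  33 526] ((437.9034118652344, -228.4962158203125), (131.4781951904297, 62.072322845458984), 88.753173828125) [[405.3999938964844, -293.5], [467.5, -294.8999938964844], [470.3999938964844, -163.39999389648438], [408.29998779296875, -162.10000610351562]]
top [298 221  31  28 476] ((439.2655334472656, -207.38296508789062), (65.78104400634766, 60.826393127441406), 86.55516815185547) [[406.8999938964844, -238.39999389648438], [467.6000061035156, -242.0], [471.6000061035156, -176.39999389648438], [410.8999938964844, -172.6999969482422]]
```

```bash
python3 -m handwheel '[{"tx":0,"ty":-6.5,"tz":0,"roll":0},{"tx":0,"ty":-6.5,"tz":0,"roll":0},{"tx":0,"ty":-6.3,"tz":0,"roll":0},{"tx":12,"ty":0,"tz":0,"roll":0},{"tx":12,"ty":0,"tz":0,"roll":0},{"tx":12,"ty":0,"tz":0,"roll":0},{"tx":12,"ty":0,"tz":0,"roll":0},{"tx":12,"ty":0,"tz":0,"roll":0},{"tx":12,"ty":0,"tz":0,"roll":0},{"tx":10,"ty":0,"tz":0,"roll":0},{"tx":8,"ty":0,"tz":0,"roll":0},{"tx":0,"ty":0,"tz":0,"roll":0}]' >/dev/null;python3 st.py
cat > rel.py <<'E'
from h import *
im,d,K,E=grab('top');f=im.astype(int);P=pts(d,K,E)
m=((f.min(2)>165)&(np.ptp(f,axis=2)<30)&(P[...,0]>.36)&(P[...,0]<.5)&(P[...,1]>-.26)&(P[...,1]<.06)&(P[...,2]>.032)&(P[...,2]<.056)).astype(np.uint8)
m=cv2.morphologyEx(m,cv2.MORPH_CLOSE,np.ones((3,3)))
k,l,s,c=cv2.connectedComponentsWithStats(m);i=1+s[1:,4].argmax();ys,xs=np.nonzero(l==i)
q=np.array([ray(u,v,K,E,.042)[:2] for u,v in zip(xs,ys)])*1000
r=cv2.minAreaRect(q.astype(np.float32));b=cv2.boxPoints(r);print(s[i],np.round(r[1],1),round(r[2],1))
e=b[b[:,1].argsort()][2:].mean(0);print('top end mid',e.round(1),'bed x',((e-[425.7,-36.5])@[.034,.9994]).round(1),'bed y',((e-[425.7,-36.5])@[-.9994,.034]).round(1))
E
python3 rel.py
```

```text
t 11.52 pos [ 420.  -189.5   20. ] tx [ 0.034  0.999 -0.001] ty [ 0.999 -0.034  0.001] F [ 2.4 -0.5  5.9] open 59.2 grip 52.2
[257 228  20  28 307] [40.3 60.3] 85.7
top end mid [424.7 -83.9] bed x -47.4 bed y -0.6
```

```bash
python3 -m handwheel '[{"tx":8,"ty":0,"tz":0,"roll":0},{"tx":8,"ty":0,"tz":0,"roll":0},{"tx":8,"ty":0,"tz":0,"roll":0},{"tx":8,"ty":0,"tz":0,"roll":0},{"tx":6,"ty":0,"tz":0,"roll":0},{"tx":5,"ty":0,"tz":0,"roll":0},{"tx":0,"ty":0,"tz":0,"roll":0}]' >/dev/null;python3 st.py
python3 -m handwheel '[{"tx":4,"ty":0,"tz":0,"roll":0},{"tx":4,"ty":0,"tz":0,"roll":0},{"tx":4,"ty":0,"tz":0,"roll":0},{"tx":0,"ty":0,"tz":0,"roll":0}]' >/dev/null;python3 st.py;python3 rel.py
```

```text
t 12.15 pos [ 421.7 -147.1   19.9] tx [ 0.034  0.999 -0.002] ty [ 0.999 -0.034  0.001] F [ 2.1 -2.6  5.2] open 58.6 grip 52.1
t 12.48 pos [ 422.3 -135.6   20. ] tx [ 0.034  0.999 -0.002] ty [ 0.999 -0.034  0.001] F [ 2.6 -4.1  4.9] open 59.0 grip 52.1
[246 247  23   9 116] [48.  16.9] 80.6
top end mid [404.9 -61.6] bed x -25.8 bed y 19.9
```

```bash
python3 -m handwheel '[{"tx":5,"ty":0,"tz":0,"roll":0},{"tx":5,"ty":0,"tz":0,"roll":0},{"tx":5,"ty":0,"tz":0,"roll":0},{"tx":5,"ty":0,"tz":0,"roll":0},{"tx":0,"ty":0,"tz":0,"roll":0}]' >/dev/null;python3 st.py
python3 -m handwheel '[{"tx":5,"ty":0,"tz":0,"roll":0},{"tx":5,"ty":0,"tz":0,"roll":0},{"tx":5,"ty":0,"tz":0,"roll":0},{"tx":5,"ty":0,"tz":0,"roll":0},{"tx":0,"ty":0,"tz":0,"roll":0}]' >/dev/null;python3 st.py
```

```text
t 12.95 pos [ 423.  -115.3   19.9] tx [ 0.034  0.999 -0.001] ty [ 0.999 -0.034  0.001] F [ 2.9 -3.5  5.8] open 58.8 grip 52.1
t 13.37 pos [423.7 -95.4  20. ] tx [ 0.034  0.999 -0.001] ty [ 0.999 -0.034  0.001] F [ 2.9 -3.7  4.4] open 58.9 grip 52.1
```

```bash
python3 -m handwheel '[{"tx":5,"ty":0,"tz":0,"roll":0},{"tx":5,"ty":0,"tz":0,"roll":0},{"tx":5,"ty":0,"tz":0,"roll":0},{"tx":5,"ty":0,"tz":0,"roll":0},{"tx":0,"ty":0,"tz":0,"roll":0}]' >/dev/null;python3 st.py
python3 -m handwheel '[{"tx":4,"ty":0,"tz":0,"roll":0},{"tx":4,"ty":0,"tz":0,"roll":0},{"tx":4,"ty":0,"tz":0,"roll":0},{"tx":0,"ty":0,"tz":0,"roll":0}]' >/dev/null;python3 st.py
```

```text
t 13.78 pos [424.4 -75.4  20. ] tx [ 0.033  0.999 -0.002] ty [ 0.999 -0.033  0.001] F [ 1.5 -3.8  5. ] open 58.9 grip 52.1
t 14.12 pos [424.8 -63.6  19.9] tx [ 0.033  0.999 -0.002] ty [ 0.999 -0.033  0.001] F [ 2.7 -3.9  5.6] open 59.2 grip 52.1
```

```bash
python3 -m handwheel '[{"tx":3,"ty":0,"tz":0,"roll":0},{"tx":3,"ty":0,"tz":0,"roll":0},{"tx":3,"ty":0,"tz":0,"roll":0},{"tx":0,"ty":0,"tz":0,"roll":0}]' >/dev/null;python3 st.py
python3 -m handwheel '[{"tx":2,"ty":0,"tz":0,"roll":0},{"tx":2,"ty":0,"tz":0,"roll":0},{"tx":0,"ty":0,"tz":0,"roll":0}]' >/dev/null;python3 st.py
python3 -m handwheel '[{"tx":2,"ty":0,"tz":0,"roll":0},{"tx":2,"ty":0,"tz":0,"roll":0},{"tx":0,"ty":0,"tz":0,"roll":0}]' >/dev/null;python3 st.py
```

```text
t 14.45 pos [425.1 -54.8  20. ] tx [ 0.033  0.999 -0.002] ty [ 0.999 -0.033  0.001] F [ 1.8 -3.9  5.1] open 58.9 grip 52.0
t 14.7 pos [425.3 -51.   20. ] tx [ 0.033  0.999 -0.002] ty [ 0.999 -0.033  0.001] F [ 2.8 -5.5  5.8] open 59.1 grip 52.0
t 14.95 pos [425.4 -47.   19.9] tx [ 0.033  0.999 -0.002] ty [ 0.999 -0.033  0.001] F [ 1.9 -5.7  4.1] open 59.2 grip 52.0
```

```bash
python3 -m handwheel '[{"tx":1,"ty":0,"tz":0,"roll":0},{"tx":1,"ty":0,"tz":0,"roll":0},{"tx":0,"ty":0,"tz":0,"roll":0}]' >/dev/null;python3 st.py
python3 -m handwheel '[{"tx":1,"ty":0,"tz":0,"roll":0},{"tx":0,"ty":0,"tz":0,"roll":0}]' >/dev/null;python3 st.py
python3 -m handwheel '[{"tx":1,"ty":0,"tz":0,"roll":0},{"tx":0,"ty":0,"tz":0,"roll":0}]' >/dev/null;python3 st.py
```

```text
t 15.2 pos [425.4 -45.1  20. ] tx [ 0.033  0.999 -0.002] ty [ 0.999 -0.033  0.001] F [ 3.2 -6.8  5. ] open 58.7 grip 52.0
t 15.37 pos [425.5 -44.3  19.9] tx [ 0.033  0.999 -0.003] ty [ 0.999 -0.033  0.001] F [ 2.5 -6.6  3.6] open 59.3 grip 52.0
t 15.53 pos [425.5 -43.4  19.9] tx [ 0.033  0.999 -0.003] ty [ 0.999 -0.033  0.001] F [ 2.2 -7.2  4.7] open 59.0 grip 52.0
```

```bash
python3 -m handwheel '[{"tx":1,"ty":0,"tz":0,"roll":0},{"tx":0,"ty":0,"tz":0,"roll":0}]' >/dev/null;python3 st.py
python3 -m handwheel '[{"tx":1,"ty":0,"tz":0,"roll":0},{"tx":0,"ty":0,"tz":0,"roll":0}]' >/dev/null;python3 st.py
```

```text
t 15.7 pos [425.5 -42.7  19.9] tx [ 0.033  0.999 -0.004] ty [ 0.999 -0.033  0.001] F [ 2.4 -8.2  3.9] open 58.9 grip 51.9
t 15.87 pos [425.4 -41.3  19.9] tx [ 0.034  0.999 -0.003] ty [ 0.999 -0.034  0.001] F [ 0.4 -5.1  5.8] open 59.0 grip 52.3
```

```bash
python3 -m handwheel '[{"tx":-1,"ty":0,"tz":0,"roll":0},{"tx":0,"ty":0,"tz":0,"roll":0}]' >/dev/null;python3 st.py
python3 -m handwheel '[{"tx":-1,"ty":0,"tz":0,"roll":0},{"tx":0,"ty":0,"tz":0,"roll":0}]' >/dev/null;python3 st.py
python3 -m handwheel '[{"tx":-1,"ty":0,"tz":0,"roll":0},{"tx":0,"ty":0,"tz":0,"roll":0}]' >/dev/null;python3 st.py
```

```text
t 16.03 pos [425.4 -41.1  19.9] tx [0.035 0.999 0.   ] ty [ 0.999 -0.035  0.001] F [ 1.8 -0.4  6.5] open 59.0 grip 52.3
t 16.2 pos [425.4 -41.1  20. ] tx [0.035 0.999 0.003] ty [ 0.999 -0.035  0.001] F [2.4 4.  6.8] open 59.3 grip 52.4
t 16.37 pos [425.4 -41.1  19.9] tx [0.035 0.999 0.005] ty [ 0.999 -0.035  0.001] F [2.2 8.1 9.4] open 58.9 grip 52.5
```

```bash
python3 -m handwheel '[{"tx":1,"ty":0,"tz":0,"roll":0},{"tx":1,"ty":0,"tz":0,"roll":0},{"tx":0,"ty":0,"tz":0,"roll":0}]' >/dev/null
python3 -m handwheel '[{"tx":0,"ty":0,"tz":0,"roll":0},{"tx":0,"ty":0,"tz":0,"roll":0},{"tx":0,"ty":0,"tz":0,"roll":0},{"tx":0,"ty":0,"tz":0,"roll":0}]' 74 20
python3 -m handwheel '[{"tx":0,"ty":0,"tz":-10,"roll":0},{"tx":0,"ty":0,"tz":-25,"roll":0},{"tx":0,"ty":0,"tz":-35,"roll":0},{"tx":0,"ty":0,"tz":-35,"roll":0},{"tx":-30,"ty":0,"tz":-20,"roll":0},{"tx":-35,"ty":0,"tz":0,"roll":0},{"tx":-35,"ty":0,"tz":0,"roll":0},{"tx":-35,"ty":0,"tz":0,"roll":0},{"tx":-35,"ty":0,"tz":0,"roll":0},{"tx":-35,"ty":0,"tz":0,"roll":0},{"tx":-20,"ty":0,"tz":0,"roll":0},{"tx":0,"ty":0,"tz":0,"roll":0}]' >/dev/null
python3 st.py
python3 - <<'E'
from h import *
a=grab('top')[0][200:285,155:305];s=grab('side')[0][220:330,215:345]
o=np.zeros((600,800,3),np.uint8);a=cv2.resize(a,None,fx=3.3,fy=3.3,interpolation=cv2.INTER_CUBIC);s=cv2.resize(s,None,fx=2.8,fy=2.8,interpolation=cv2.INTER_CUBIC)
o[:a.shape[0],:a.shape[1]]=a;o[285:285+s.shape[0],:s.shape[1]]=s;cv2.imwrite('pics/end.png',o[:,:,::-1])
E
```

```text
t: 16.95
tool_pos: [0.4236, -0.0405, 0.0182]
tool_rot: [-2.257, -2.181, 0.002]
contact_force: [-0.0, -0.2, 0.1]
opening: 0.0737
grip_force: 0.0
t 17.95 pos [ 417.  -269.3  145.3] tx [ 0.038  0.999 -0.001] ty [ 0.999 -0.038  0.   ] F [ 0.3 -0.   0.3] open 73.9 grip 0.0
```

View pics/end.png

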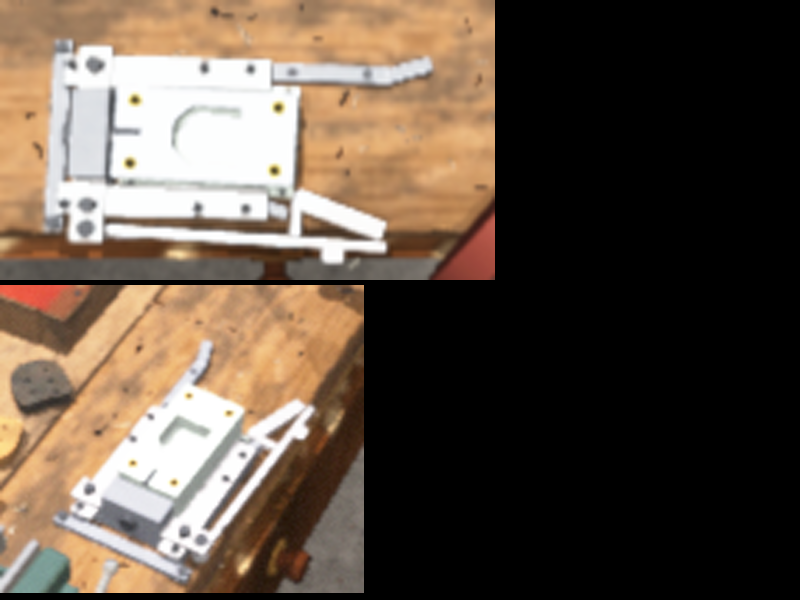

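```bash
cat > hook.py <<'E'
from h import *
p=optics.camera_params('top');K,E=p['mtx'],p['extrinsics']
def arm(im,tag):
    g=im.astype(int).min(2);L=[]
    for u in range(192,236):
        c=g[262:276,u];v=np.arange(262,276);w=np.clip(c-120,0,None)*(v>=263)
        # arm = lowest bright blob
        k=np.nonzero(c>150)[0]
        if len(k)==0:continue
        b=k[-1];a=b
        while a>0 and c[a-1]>150:a-=1
        vv=(v[a:b+1]*w[a:b+1]).sum()/w[a:b+1].sum()
        L.append(ray(u,vv,K,E,.01)[:2]*1000)
    f=cv2.fitLine(np.array(L,np.float32),cv2.DIST_HUBER,0,.01,.01).ravel();f[:2]*=np.sign(f[1]);print(tag,len(L),'angle',np.arctan2(f[0],f[1]).round(4),'x at y=-30',(f[2]+f[0]/f[1]*(-30-f[3])).round(1))
im=np.load('pics/top0.npz')['im'];arm(im,'start');
for i in range(2):
    j=grab('top')[0];arm(j,'now')
cv2.imwrite('pics/now.png',j[:,:,::-1])
g0=im.astype(int).min(2);g=j.astype(int).min(2)
for u in(200,215,230,246,252,258):print(u,g0[254:277,u],g[254:277,u],sep='\n ')
E
python3 hook.py
```

```text
start 44 angle 0.0264 x at y=-30 361.9
now 44 angle 0.0611 x at y=-30 357.4
now 44 angle 0.0612 x at y=-30 357.4
200
 [ 97 120 240 252 252 252 252 252 252 252 251 214  88 104 238 251 241 153
  53  30  28  29  27]
 [212 184 213 249 253 253 253 253 253 253 253 220  94  65 118 243 252 219
  83  37  30  28  28]
215
 [ 89 113 220 249 252 252 246 195 115 115 159 128  70  77 200 248 251 210
  76  39  37  40  53]
 [235 183 187 214 248 253 248 201 120 120 165 133  74  55  50 110 242 252
 218  86  44  41  53]
230
 [ 91  95 148 241 252 252 252 236 168 144 191 212 148  61 107 239 250 208
  69  19  21  19  22]
 [253 230 162 186 217 248 253 240 174 150 197 218 154  67  51  46 112 242
 252 215  73  24  22]
246
 [124 236 251 252 252 252 245 188 119 111 112 116 117 114 133 240 251 239
 149  43  15  17  19]
 [ 76  80 108 201 250 253 253 253 253 236 169 132 121 115 109 108 104 119
 236 249 198  66  25]
252
 [109 109 131 237 251 252 252 252 243 171  81  81  85  77 104 234 250 242
 173 101 109  97  55]
 [115 115 115 115 109 156 246 253 253 252 250 226 128  63  55  45  36  91
 237 251 241 192 170]
258
 [ 95  96  97  94 117 236 251 252 252 252 244 174  73  70  96 204 248 249
 245 239 235 233 165]
 [ 98  96  93  92  87  83  78 106 230 250 251 251 250 243 176  68  39  61
 168 242 251 247 243]
```

```bash
python3 -m handwheel '[{"tx":30,"ty":0,"tz":0,"roll":0},{"tx":35,"ty":0,"tz":0,"roll":0},{"tx":35,"ty":0,"tz":0,"roll":0},{"tx":35,"ty":0,"tz":0,"roll":0},{"tx":30,"ty":0,"tz":0,"roll":0},{"tx":15,"ty":0,"tz":15,"roll":0},{"tx":0,"ty":0,"tz":35,"roll":0},{"tx":0,"ty":0,"tz":35,"roll":0},{"tx":0,"ty":0,"tz":20,"roll":0},{"tx":0,"ty":0,"tz":0,"roll":0},{"tx":0,"ty":0,"tz":0,"roll":0}]' 0 20 >/dev/null;python3 st.py
```

```text
t 19.07 pos [422.5 -84.6  38.7] tx [0.032 0.999 0.001] ty [ 0.999 -0.032 -0.003] F [-0.1 -0.9  0.6] open 0.4 grip 0.0
```

```bash
python3 -m handwheel '[{"tx":0,"ty":1.5,"tz":12,"roll":0},{"tx":0,"ty":0,"tz":12,"roll":0},{"tx":0,"ty":0,"tz":0,"roll":0},{"tx":4,"ty":0,"tz":0,"roll":0},{"tx":4,"ty":0,"tz":0,"roll":0},{"tx":3,"ty":0,"tz":0,"roll":0},{"tx":0,"ty":0,"tz":0,"roll":0}]'>/dev/null;python3 st.py
for i in 1;do python3 -m handwheel '[{"tx":2,"ty":0,"tz":0,"roll":0},{"tx":1,"ty":0,"tz":0,"roll":0},{"tx":0,"ty":0,"tz":0,"roll":0}]' >/dev/null;python3 st.py;done
python3 -m handwheel '[{"tx":2,"ty":0,"tz":0,"roll":0},{"tx":0,"ty":0,"tz":0,"roll":0}]' >/dev/null;python3 st.py
```

```text
t 19.65 pos [426.2 -74.6  16.6] tx [ 0.033  0.999 -0.   ] ty [ 0.999 -0.033  0.002] F [-0.3  0.1 -0.2] open 0.4 grip 0.0
t 19.9 pos [425.6 -71.9  15.5] tx [ 0.034  0.999 -0.   ] ty [ 0.999 -0.034  0.   ] F [-1.4  0.2 -1.2] open 0.1 grip 0.0
t 20.07 pos [425.5 -69.8  15.3] tx [0.034 0.999 0.   ] ty [ 0.999 -0.034 -0.   ] F [ 0.4 -0.2  0.4] open 0.2 grip 0.0
```

```bash
python3 -m handwheel '[{"tx":1,"ty":0,"tz":0,"roll":0},{"tx":1,"ty":0,"tz":0,"roll":0},{"tx":0,"ty":0,"tz":0,"roll":0}]' >/dev/null;python3 st.py
python3 -m handwheel '[{"tx":1,"ty":0,"tz":0,"roll":0},{"tx":0,"ty":0,"tz":0,"roll":0}]' >/dev/null;python3 st.py
python3 -m handwheel '[{"tx":1,"ty":0,"tz":0,"roll":0},{"tx":0,"ty":0,"tz":0,"roll":0}]' >/dev/null;python3 st.py
python3 -m handwheel '[{"tx":1,"ty":0,"tz":0,"roll":0},{"tx":0,"ty":0,"tz":0,"roll":0}]' >/dev/null;python3 st.py
```

```text
t 20.32 pos [425.7 -68.1  15.4] tx [ 0.034  0.999 -0.   ] ty [ 0.999 -0.034 -0.   ] F [-0.2 -1.2 -0. ] open -0.1 grip 0.4
t 20.48 pos [425.9 -67.4  15.4] tx [ 0.034  0.999 -0.001] ty [ 0.999 -0.034  0.001] F [ 1.7 -2.6 -1.9] open 0.0 grip 1.5
t 20.65 pos [425.8 -66.5  15.4] tx [ 0.034  0.999 -0.001] ty [ 0.999 -0.034  0.   ] F [ 0.4 -5.3 -2.1] open 0.0 grip 2.6
t 20.82 pos [425.8 -65.8  15.5] tx [ 0.034  0.999 -0.002] ty [ 0.999 -0.034  0.   ] F [ 0.9 -6.5 -2.2] open -0.1 grip 3.2
```

```bash
python3 hook.py|head -3|tail -1
python3 -m handwheel '[{"tx":1,"ty":0,"tz":0,"roll":0},{"tx":0,"ty":0,"tz":0,"roll":0}]' >/dev/null;python3 st.py;python3 hook.py|sed -n 3p
python3 -m handwheel '[{"tx":1,"ty":0,"tz":0,"roll":0},{"tx":0,"ty":0,"tz":0,"roll":0}]' >/dev/null;python3 st.py;python3 hook.py|sed -n 3p
```

```text
now 34 angle 0.0 x at y=-30 nan
t 21.08 pos [425.9 -65.   15.5] tx [ 0.034  0.999 -0.002] ty [ 0.999 -0.034  0.   ] F [ 0.  -7.5 -2.6] open 0.1 grip 3.6
now 35 angle 0.0 x at y=-30 nan
t 21.35 pos [426.  -64.2  15.6] tx [ 0.034  0.999 -0.003] ty [ 0.999 -0.034  0.   ] F [-0.3 -8.8 -2. ] open 0.1 grip 3.9
now 35 angle 0.0 x at y=-30 nanhook.py:12: RuntimeWarning: invalid value encountered in scalar divide
  vv=(v[a:b+1]*w[a:b+1]).sum()/w[a:b+1].sum()
hook.py:14: RuntimeWarning: invalid value encountered in scalar divide
  f=cv2.fitLine(np.array(L,np.float32),cv2.DIST_HUBER,0,.01,.01).ravel();f[:2]*=np.sign(f[1]);print(tag,len(L),'angle',np.arctan2(f[0],f[1]).round(4),'x at y=-30',(f[2]+f[0]/f[1]*(-30-f[3])).round(1))
hook.py:12: RuntimeWarning: invalid value encountered in scalar divide
  vv=(v[a:b+1]*w[a:b+1]).sum()/w[a:b+1].sum()
hook.py:14: RuntimeWarning: invalid value encountered in scalar divide
  f=cv2.fitLine(np.array(L,np.float32),cv2.DIST_HUBER,0,.01,.01).ravel();f[:2]*=np.sign(f[1]);print(tag,len(L),'angle',np.arctan2(f[0],f[1]).round(4),'x at y=-30',(f[2]+f[0]/f[1]*(-30-f[3])).round(1))
hook.py:12: RuntimeWarning: invalid value encountered in scalar divide
  vv=(v[a:b+1]*w[a:b+1]).sum()/w[a:b+1].sum()
hook.py:14: RuntimeWarning: invalid value encountered in scalar divide
  f=cv2.fitLine(np.array(L,np.float32),cv2.DIST_HUBER,0,.01,.01).ravel();f[:2]*=np.sign(f[1]);print(tag,len(L),'angle',np.arctan2(f[0],f[1]).round(4),'x at y=-30',(f[2]+f[0]/f[1]*(-30-f[3])).round(1))
```

```bash
sed -i 's/range(192,236)/range(192,222)/;s/if len(k)==0:continue/if len(k)==0 or k[-1]<4:continue/;/^g0=/,$d' hook.py
python3 hook.py
python3 -m handwheel '[{"tx":1,"ty":0,"tz":0,"roll":0},{"tx":0,"ty":0,"tz":0,"roll":0}]' >/dev/null;python3 st.py
python3 -m handwheel '[{"tx":1,"ty":0,"tz":0,"roll":0},{"tx":0,"ty":0,"tz":0,"roll":0}]' >/dev/null;python3 st.py;python3 hook.py|sed -n 3p
```

```text
start 30 angle 0.0275 x at y=-30 361.8
now 21 angle 0.0367 x at y=-30 361.3
now 21 angle 0.0367 x at y=-30 361.3
t 21.72 pos [426.5 -63.9  15.9] tx [ 0.033  0.999 -0.004] ty [ 0.999 -0.033  0.002] F [ 0.9 -9.8 -1.8] open 0.0 grip 5.0
t 21.88 pos [427.1 -63.7  16.3] tx [ 0.033  0.999 -0.006] ty [ 0.999 -0.033  0.003] F [  1.6 -13.4  -2.9] open -0.2 grip 6.6
now 22 angle 0.0327 x at y=-30 361.5
```

```bash
python3 -m handwheel '[{"tx":-3,"ty":0,"tz":0,"roll":0},{"tx":-5,"ty":0,"tz":0,"roll":0},{"tx":-10,"ty":0,"tz":0,"roll":0},{"tx":0,"ty":0,"tz":-30,"roll":0},{"tx":0,"ty":0,"tz":-40,"roll":0},{"tx":0,"ty":0,"tz":-40,"roll":0},{"tx":-35,"ty":0,"tz":-10,"roll":0},{"tx":-35,"ty":0,"tz":0,"roll":0},{"tx":-35,"ty":0,"tz":0,"roll":0},{"tx":-35,"ty":0,"tz":0,"roll":0},{"tx":-35,"ty":0,"tz":0,"roll":0},{"tx":-10,"ty":0,"tz":0,"roll":0}]' >/dev/null; sed -i 's/range(192,222)/range(192,236)/' hook.py; python3 hook.py
python3 - <<'E'
import cv2,numpy as np
a=cv2.imread('pics/now.png').astype(int).min(2)
for v in(235,245):print(a[v,180:255])
E
python3 st.py
```

```text
start 44 angle 0.0264 x at y=-30 361.9
now 44 angle 0.0262 x at y=-30 361.8
now 44 angle 0.0269 x at y=-30 361.8
[221 221 221 221 221 222 218 187 113 207 252 253 253 253 253 253 253 253
 253 253 253 253 253 253 253 253 252 244 214 184 206 227 239 250 253 253
 253 253 253 252 250 249 249 249 245 232 228 238 253 253 253 253 253 253
 253 253 253 252 249 249 251 253 253 248 162  72  78  98 108 109 109 109
 108 108 110]
[220 219 221 223 224 223 204 135 202 252 253 253 253 253 253 253 253 253
 253 253 253 253 253 253 253 253 251 238 246 252 253 253 253 253 253 253
 253 253 253 253 253 253 253 253 253 253 253 253 253 253 253 253 253 253
 253 253 253 253 253 253 253 253 252 231 107  63  87 106 110 110 110 110
 111 112 112]
t 23.08 pos [ 418.7 -265.5  135.4] tx [0.037 0.999 0.001] ty [ 0.999 -0.037 -0.   ] F [0.9 0.2 0.7] open 0.0 grip 0.0
```

```bash
python3 -c "
from station import ctrl
print(ctrl.finish_job())"
```

```text
the job is handed in; nothing more can be done
None
```

The mould lies on its back in the bed, pressed against the buffer, and the spring hook is shut behind it: its measured angle matches the closed start position to within 0.001 rad. It may have lifted about a millimetre off the bench on my first, too tightly gripped try at tipping it. The arm is clear, the heels and sanding block were not touched, and the job was handed in at about 23 s.

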